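# Shift the gearbox on the bench by its selector rods

## Task

The gearbox on the bench has been left in gear: of its three selector rods, the one with the ball end is pulled out. First push that rod fully home, and only then pull the rod with the crossbar end fully out, so that it sits in its detent and stays there by itself. Keep the square-ended rod home and do not shove the loose parts lying around.

Things in the scene. Friction and masses are not known exactly. Their poses are not given: they have to be found in the camera images.
- gearbox: aluminium case, fixed; 180 (x) x 336 (y) x 112 mm tall, gears to 143 and a shaft stub to 174 mm on its back half (x > -15 mm); origin centre of underside. Three level 14 mm steel rods come out of its -x face (at x = -90 mm), 85 mm up, along -x, at y = -90, 0, +90 mm (which is where varies), each through a collar 30 mm across, 12 mm long; brass detent caps sit above
- rod_ball (a joint): selector rod with the ball end; joint value in m: 0 = fully home, 0.032 = fully out (both are spring detents; in between, the detent pushes it to the nearer end; about 8 N takes it past the middle)
- rod_ball_end (a point): centre of the ball end, on the rod's axis, 85 mm above the bench; moves with the rod: 58 mm in front of the case's rod face when home, 90 mm when out. The end is a 32 mm steel ball.
- rod_tee (a joint): selector rod with the crossbar (T) end; joint value in m: 0 = fully home, 0.032 = fully out (both are spring detents; in between, the detent pushes it to the nearer end; about 8 N takes it past the middle)
- rod_tee_end (a point): centre of the crossbar (T) end, on the rod's axis, 85 mm above the bench; moves with the rod: 58 mm in front of the case's rod face when home, 90 mm when out. The end is a level bar 14 mm thick and 60 mm wide across the rod, with a hub 20 mm across and 20 mm long at its middle; 36 mm of bare rod show between hub and collar when home.
- rod_block (a joint): selector rod with the square end; joint value in m: 0 = fully home, 0.032 = fully out (both are spring detents; in between, the detent pushes it to the nearer end; about 8 N takes it past the middle)
- rod_block_end (a point): centre of the square end, on the rod's axis, 85 mm above the bench; moves with the rod: 58 mm in front of the case's rod face when home, 90 mm when out. The end is a steel block 26 mm along the rod, 30 mm wide and 30 mm tall.
- gear_front: dark steel gear lying flat on the bench in front of the gearbox, below the rods; 68 mm across, 23 mm tall; origin centre of underside
- gear_small: dark steel gear lying flat in front of the gearbox, below the rods; 48 mm across, 25 mm tall; origin centre of underside
- bearing_top: steel bearing ring lying on the gearbox's top; 52 mm across, 14 mm tall; origin centre of underside
- gear_pile: dark stepped double gear on the bench, to the robot's left; 90 mm across, 49 mm tall; origin centre of underside
- bearing_side: steel bearing ring on the bench, to the robot's right; 72 mm across, 18 mm tall; origin centre of underside
- oil_can: green can standing on the bench, to the robot's right; 64 mm across, 150 mm tall; origin centre of underside
- spanner: steel spanner lying on the bench, near left, about 180 mm long; origin on its underside

How it is judged:
On the way, in this order (a step that is already met when the one before it is completed fails the run):
1. the ball-ended rod is pushed fully home (while the crossbar rod is still in) (value of joint rod_ball below 0.004 m and value of joint rod_tee below 0.008 m), for 0.2 s.
2. then the crossbar-ended rod is pulled fully out (value of joint rod_tee above 0.028 m), for 0.2 s.
At the end, for the whole second after the job is handed in: the ball-ended and square-ended rods are home (within 4 mm), the crossbar-ended rod is out (within 4 mm of its 32 mm travel), all at rest (value of joint each of rod_ball, rod_block below 0.004 m and value of joint rod_tee above 0.028 m and velocity of joint rod_ball between -0.005 and 0.005 m/s and velocity of joint rod_tee between -0.005 and 0.005 m/s); the robot touches nothing.
It fails at once if the square-ended rod is pulled more than 10 mm out (value of joint rod_block above 0.01 m).
It fails at once if a loose part (gear, bearing, can or spanner) is shoved more than 30 mm or the can tipped (distance of any of gear_front, gear_small, bearing_top, gear_pile, bearing_side, oil_can, spanner from where it was at the start of the episode above 0.03 m or angle between oil_can's own z axis and vertical above 0.5 rad).
It also fails if it takes over 51 s, if anything falls off the work surface, if the arm or the gripper's body presses on something with over 40 N, if the wrist force passes 120 N, or if a joint passes its speed limit or range.

## Robot

A 6-joint arm with a two-finger parallel gripper is mounted at the origin on the work surface. World frame = base frame: x ahead of the robot, y to its left, z up, the work surface at z = 0. Lengths are in m, angles in rad, forces in N, time in s.
With the tool pointing down it reaches from about 0.3 to 0.85 m from the base axis. Payload 5.4 kg.
Tool frame: the origin (TCP) lies on the centre line of the jaws, within the pads' length; the fingertips stand 11 mm ahead of it and the grasp point (between the pads) lies 8 mm behind it; z points along the fingers, y is the line along which they close (so a half turn about z gives the same grasp; the last joint's range is limited). The gripper opens to 85 mm and grips with 20 to 120 N. Pads are 22 mm wide; open, the fingers measure 114 mm over their backs; the gripper's body (76 mm by 85 mm) begins 54 mm behind the grasp point. The pads swing forward as they close: fully open they stand 13 mm farther back than shut.
Start: joints at [0.939, 0.158, 1.597, -0, 1.386, -0.21], TCP at [0.235, 0.525, 0.242] pointing down, gripper open.
Joint ranges: [-2.91, 2.91], [-0.94, 2.29], [0.18, 2.7], [-1.29, 4.43], [0.17, 2.64], [-3, 3]. Speed limits (rad/s): [2.57, 2.57, 3.14, 3.14, 3.14, 3.14].

## Interface

Orientations are given as [roll, pitch, yaw] about the fixed x, y, z axes, in that order (R = Rz(yaw) Ry(pitch) Rx(roll)).
In Python, from plant import * gives the robot as it stands. Calls block until the motion is done:
- move_pose(position, orientation): joint-space move of the TCP to a pose.
- move_linear(position, vel=0.15, rot=None, contact_N=None): straight line of the TCP; rot=None keeps the orientation; vel is the mean speed in m/s. With contact_N (N) it stops when the force on the tool has changed by that much, and returns True; else False.
- set_joints(angles): joint-space move.
- gripper_to(opening): opening from 0.0 (shut) to 1.0 (fully open); the grip force is fixed at half the most; returns when the fingers have stopped.
- pause(seconds).
- inverse_kinematics(position, orientation): joint angles nearest the present ones, or None.
- camera(name): name is "side" or "top"; returns a dict with "image" (420x560x3 uint8, red, green, blue), "camera_matrix" (3x3 intrinsics, pixels), "R" (3x3) and "t" (3): a world point X has camera coordinates R X + t. Camera axes: x right, y down, z forward; pixel columns grow to the right and rows downward; lengths in m; the calibration is good to about 2 mm. A picture is of the moment at which its call begins. There is no depth.
A pose or a line that the arm cannot do raises IKError and nothing moves.
- sign_off(): hands the job in; it is judged then, once.
Trained networks look in the newest picture that a camera, given by its name, has taken for a name from the list of things; names that differ only in an ending like _2 or _b are one class to them, and where a whole thing is asked for, a point or a joint stands for the part that bears it (a point fixed in the world has none). Each returns a list of dicts, best first, with "confidence" (0 to 1); they miss things now and then, are a little off and sometimes report something else, mostly with a low value. They report only what shows in the picture. A call takes as long as a camera call.
- find_in(camera, name): "centre" ([x, y, z] in m, in world coordinates, good to about 4 mm: the middle of the surface that is visible of it).
- spot_point(camera, name): "centre" ([x, y, z] in m, in world coordinates, good to about 4 mm: a listed point, or the origin of a listed thing).
Readings, each from a call of its own:
- read_t(): time.
- read_joint_positions(): joint angles.
- read_qvel(): joint speeds.
- read_joint_torque(): joint torques, N m.
- read_eef_pos(): TCP position.
- read_ee_rot(): TCP orientation.
- read_force(): force on the tool from outside, world axes, zero at the start.
- read_moment(): the same for the moment, N m.
- read_grip_width(): opening from 0.0 (shut) to 1.0 (fully open).
- read_gripper_force(): force on a finger pad.
Only numpy, scipy, OpenCV 4.12 (cv2) and the standard library are available. Lean on these libraries where they do the work, as an engineer would, in place of code of your own. Each camera call takes 0.05 s, during which the arm holds its last target. There are 200 camera calls.

## Working session

There is one attempt and no reset: what is moved stays moved. The work goes in short steps, each a Python script; the robot and the scene stay as the last script left them, time stands still between calls to the robot, and variables do not carry over. Pictures are saved under pics/ and viewed, at most 10 in all, crops included, and the job is handed in when it is done.

```bash
mkdir -p pics; python3 - <<'E'
from plant import *
import cv2
for c in ("side","top"):
    d=camera(c); cv2.imwrite(f"pics/{c}0.png",d["image"][:,:,::-1])
    print(c,(-d["R"].T@d["t"]).round(3))
    for n in ("rod_ball_end","rod_tee_end","rod_block_end","gearbox"):
        print(n,[(np.round(r["centre"],3).tolist(),round(r["confidence"],2)) for r in spot_point(c,n)[:2]]) if 'np' in globals() else print(n,spot_point(c,n)[:2])
print(read_ee_rot(),read_t())
E
```

```text
side [0.445 0.754 0.857]
rod_ball_end [{'centre': [0.6175, -0.368, -0.0032], 'confidence': 0.59}, {'centre': [0.5791, -0.0372, 0.0829], 'confidence': 0.54}]
rod_tee_end [{'centre': [0.6568, 0.131, 0.0861], 'confidence': 0.52}]
rod_block_end [{'centre': [0.6341, 0.0404, 0.0859], 'confidence': 0.6}, {'centre': [0.3346, 0.2843, -0.0028], 'confidence': 0.28}]
gearbox [{'centre': [0.78, 0.0106, 0.0045], 'confidence': 0.57}]
top [ 0.457 -0.033  1.039]
rod_ball_end [{'centre': [0.5808, -0.0343, 0.0869], 'confidence': 0.5}]
rod_tee_end [{'centre': [0.6591, 0.1335, 0.0869], 'confidence': 0.49}]
rod_block_end [{'centre': [0.6361, 0.045, 0.0816], 'confidence': 0.84}]
gearbox [{'centre': [0.7795, 0.0077, -0.0012], 'confidence': 0.73}]
[-3.14153956e+00 -4.35399046e-05  2.71979462e+00] 0.5
```

View pics/side0.png

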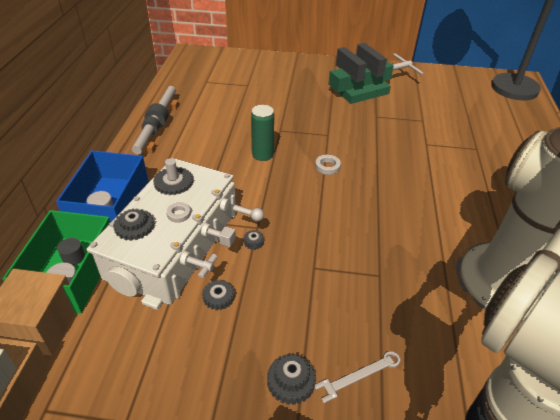

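View pics/top0.png

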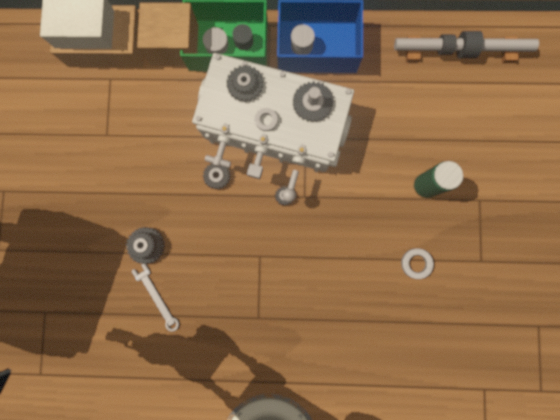

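The side and top pictures agree with the networks. From the top view, the ball end is at about (288,196), the crossbar at (217,161) and the block at (255,170), with the box yawed about -0.25 rad. The front gear is under the crossbar and both gears lie below fingertip height. I'll push the ball with shut fingers.

```bash
cat > h.py <<'E'
from plant import *
import numpy as np, cv2
L=np.array([[-.180,-.09],[-.148,.09],[-.148,0],[0,0]])   # ball,tee,block,origin (local)
W=np.array([[.580,-.0357],[.658,.1322],[.6352,.0427],[.7798,.0092]])
H=(W-W.mean(0)).T@(L-L.mean(0)); yaw=np.arctan2(H[1,0]-H[0,1],H[0,0]+H[1,1])
Rz=np.array([[np.cos(yaw),-np.sin(yaw)],[np.sin(yaw),np.cos(yaw)]])
o=W.mean(0)-Rz@L.mean(0)
O=[np.pi,0,yaw+np.pi]
def w(x,y,z): return np.append(o+Rz@[x,y],z)
def loc(): p=read_eef_pos(); return (Rz.T@(p[:2]-o)).round(4),p[2].round(4)
E
python3 - <<'E'
from h import *
print(yaw,o,(W-o-L@Rz.T).round(4))
yb=-.09
gripper_to(0.0)
move_pose(w(-.245,yb,.20),O)
move_linear(w(-.245,yb,.083),vel=.15)
print(read_t(),read_joint_positions(),loc(),read_force())
print(move_linear(w(-.155,yb,.083),vel=.04,contact_N=25),loc(),read_force(),read_t())
d=camera("top");cv2.imwrite("pics/top1.png",cv2.resize(d["image"][80:260,140:380,::-1],None,fx=3,fy=3))
E
```

```text
-0.24668430729480334 [0.77864756 0.00804139] [[-0.0021 -0.0004]
 [ 0.0009  0.0007]
 [ 0.0001 -0.0015]
 [ 0.0012  0.0012]]
4.4 [-2.70062757e-01  2.02824099e-01  1.88358541e+00  1.09707877e-05
  1.05338554e+00 -1.59435953e+00] (array([-0.2442, -0.0899]), np.float64(0.084)) [ 0.31985532 -0.30501067  0.95407247]
True (array([-0.1756, -0.09  ]), np.float64(0.0816)) [-2.10748002  0.06129922  0.7632465 ] 6.0417
```

View pics/top1.png

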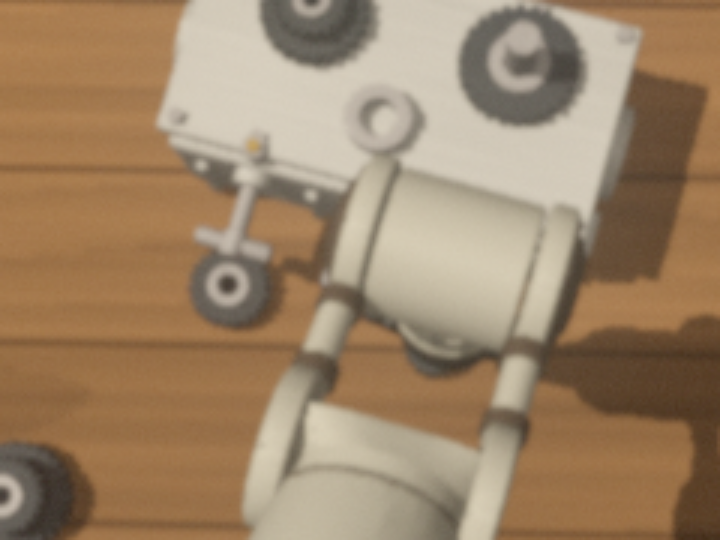

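The picture shows the arm covering the ball and block, with the tee still home at about (230,240). The push stopped at local x = -0.176, where the home stop should be (-0.175). I'll back off and confirm.

```bash
python3 - <<'E'
from h import *
move_linear(w(-.22,-.09,.083),vel=.15)
move_linear(w(-.22,-.09,.20),vel=.2)
gripper_to(0.55)
move_pose(w(-.118,.09,.20),O)
print(read_t(),read_joint_positions().round(2),loc())
d=camera("side");cv2.imwrite("pics/side1.png",cv2.resize(d["image"][140:320,60:300,::-1],None,fx=3,fy=3))
for n in ("rod_ball_end","rod_tee_end","rod_block_end"):
    for r in spot_point("side",n)[:1]: print(n,(Rz.T@(np.array(r["centre"])[:2]-o)).round(4),r["confidence"])
E
```

```text
8.6167 [ 0.01  0.5   1.25 -0.    1.39 -1.32] (array([-0.1182,  0.089 ]), np.float64(0.1999))
rod_ball_end [-0.1484 -0.0923] 0.68
rod_tee_end [-0.15    0.0912] 0.56
rod_block_end [-0.148  -0.0021] 0.79
```

View pics/side1.png

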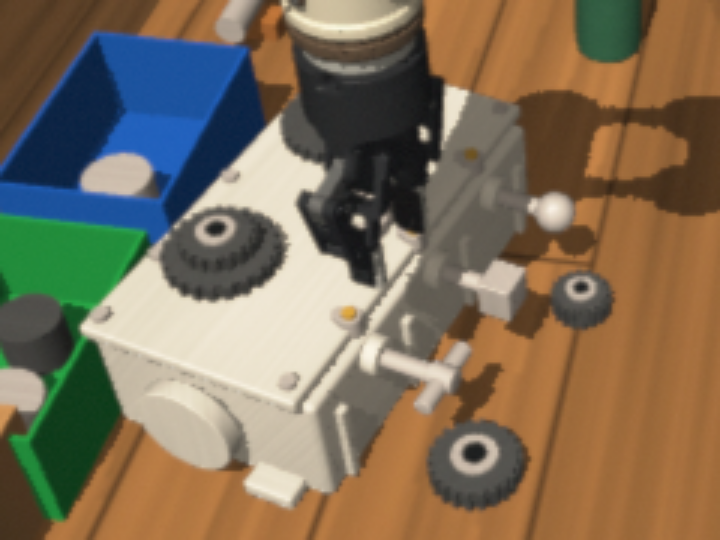

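The ball at (555,210) is home, level with the block at (500,290), and the tee at (440,380) is home. Next I'll descend over the tee's bare rod, grip it and pull.

```bash
python3 - <<'E'
from h import *
y=.0905; x=-.1205
hit=move_linear(w(x,y,.083),vel=.06,contact_N=8)
print("hit",hit,loc(),read_force())
if not hit:
    gripper_to(0.0); print("grip",read_grip_width()*85,read_gripper_force(),read_force())
    print(move_linear(w(x-.046,y,.083),vel=.03,contact_N=30),loc(),read_force(),read_t())
d=camera("side");cv2.imwrite("pics/side2.png",cv2.resize(d["image"][140:320,60:300,::-1],None,fx=3,fy=3))
E
```

```text
hit False (array([-0.1203,  0.0906]), np.float64(0.0834)) [ 0.22757719 -0.50102016 -0.23643997]
grip 11.403222205267237 58.47074568271637 [-0.76922716  0.01435096  2.37145546]
True (array([-0.1525,  0.0907]), np.float64(0.0833)) [ 2.58944395 -0.00964813  0.52238261] 12.45
```

View pics/side2.png

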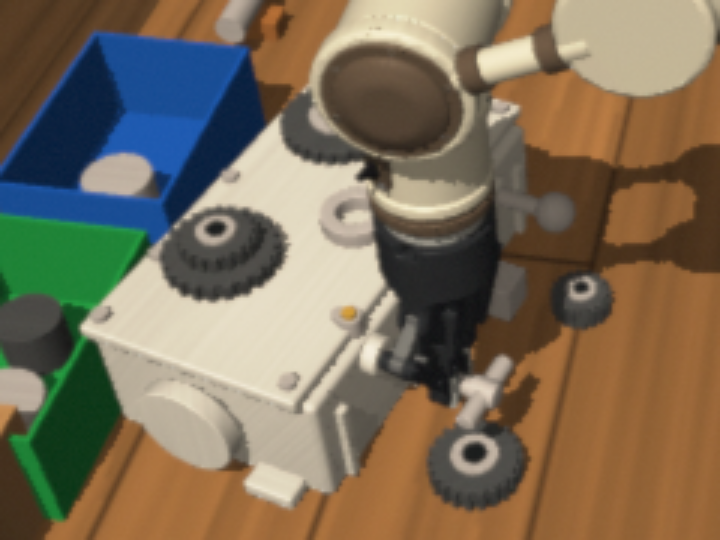

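The gripped rod moved 32 mm and hit its stop, and the crossbar is now at about (485,390), out over the front gear. I'll release, lift and check.

```bash
python3 - <<'E'
from h import *
gripper_to(0.55)
p=read_eef_pos(); move_linear([p[0],p[1],.22],vel=.12)
move_pose([.42,.25,.28],O)
pause(.3)
d=camera("side");cv2.imwrite("pics/side3.png",cv2.resize(d["image"][140:320,60:300,::-1],None,fx=3,fy=3))
for n in ("rod_ball_end","rod_tee_end","rod_block_end"):
    for r in spot_point("side",n)[:1]: print(n,(Rz.T@(np.array(r["centre"])[:2]-o)).round(4),r["confidence"])
print(read_t(),read_force())
E
```

```text
rod_ball_end [-0.1501 -0.095 ] 0.61
rod_tee_end [-0.1804  0.0899] 0.56
rod_block_end [-0.1487  0.0002] 0.78
15.7667 [-0.25262002 -0.44455492  0.36726723]
```

View pics/side3.png

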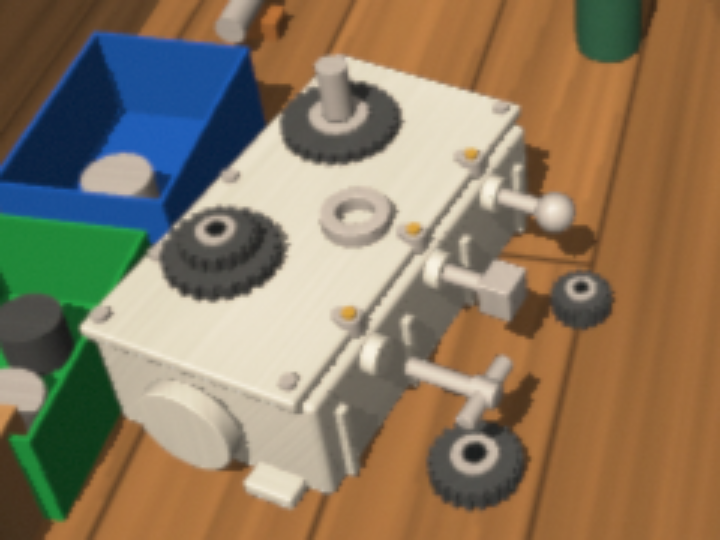

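The crossbar at (485,390) is out and holding by itself. The ball at (555,210) and block at (500,290) are home, and the loose parts haven't moved.

```bash
python3 -c "
from plant import *
print(sign_off())"
```

```text
the job is handed in; nothing more can be done
None
```

I pushed the ball-ended rod home, then pulled the crossbar rod out until it held in its detent; the square-ended rod stayed home, the loose parts in view hadn't moved, and the job is handed in (about 16 s; no verdict was returned).

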